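Check two parts bins underneath and send the stamped one to the dispatch line

ROBOT

A 6-joint arm with a two-finger parallel gripper is mounted at the origin on a cart in front of the work surface, level with it; the furniture and walls round the work are solid. World frame = base frame: x ahead of the robot, y to its left, z up, the work surface at z = 0. Lengths are in m, angles in rad, forces in N, time in s.
With the tool pointing down it reaches from about 0.275 to 0.725 m from the base axis. Payload 5.6 kg.
Tool frame: the origin (TCP) lies at the very end of the fingers, on their centre line; the grasp point (between the pads) lies 19 mm behind it; z points along the fingers, y is the line along which they close (so a half turn about z gives the same grasp; the last joint's range is limited). The gripper opens to 85 mm and grips with 20 to 120 N. Pads are 22 mm wide; open, the fingers measure 114 mm over their backs; the gripper's body (76 mm by 85 mm) begins 54 mm behind the grasp point. The pads swing forward as they close: fully open they stand 13 mm farther back than shut.
Start: joints at [-0.993, 0.255, 0.108, 0, -1.424, -0.285], TCP at [0.159, -0.527, 0.231] pointing down, gripper open.
Joint ranges: [-2.95, 2.95], [-1.21, 1.97], [-1.09, 1.5], [-2.87, 1.71], [-2.94, -0.07], [-3.05, 3.05]. Speed limits (rad/s): [2.57, 2.57, 3.14, 3.14, 3.14, 3.14].

INTERFACE

Orientations are given as a unit quaternion [w, x, y, z].
In Python, from bench import ctrl, grip, kin, status, eyes, ticket gives the robot as it stands. The module is installed in compiled form; this text tells all that it offers. Calls block until the motion is done:
- ctrl.goto(position, orientation): joint-space move of the TCP to a pose.
- ctrl.servo_line(position, rotation=None, rate=0.15): straight line of the TCP; rotation=None keeps the orientation; rate is the mean speed in m/s.
- ctrl.set_joints(angles): joint-space move.
- grip(opening, f_grip=None): finger opening in m; f_grip is the grip in N (None keeps the last); returns when the fingers have stopped.
- ctrl.dwell(seconds).
- kin.solve_ik(position, orientation): joint angles nearest the present ones, or None.
- status.get_obs(): the state.
- eyes.camera(name): name is "scene" or "top" or "wrist"; returns a dict with "frame" (420x560x3 uint8, red, green, blue), "depth" (420x560 float32, m along the optical axis (not along the pixel's ray), 0 where there is no reading), "fx", "fy", "cx", "cy" (pixels), "cam_to_world" (4x4, takes a point from camera to world coordinates). Camera axes: x right, y up, looking along -z (the intrinsics and any distortion apply to the point x, -y, -z); pixel columns grow to the right and rows downward; lengths in m; the calibration is good to about 2 mm. A picture is of the moment at which its call begins.
A pose or a line that the arm cannot do raises ctrl.IKError and nothing moves.
- ticket.job_done(): hands the job in; it is judged then, once.
The state is a dict: "time": time; "qpos": joint angles; "joint_vel": joint speeds; "joint_torque": joint torques, N m; "tool_pos": TCP position; "tool_rot": TCP orientation; "contact_force": force on the tool from outside, world axes, zero at the start; "ft_torque": the same for the moment, N m; "grip_width": finger opening in m; "gripper_force": force on a finger pad.
Only numpy, scipy, OpenCV 4.12 (cv2) and the standard library are available. Lean on these libraries where they do the work, as an engineer would, in place of code of your own. Each camera call takes 0.05 s, during which the arm holds its last target. There are 200 camera calls.

TASK

Two empty parts bins stand with their backs against the low bench stop; one of them has a round inspection stamp on its underside. Using only the outside of your fingers (never pinch or lift anything), tip the left bin (seen from the robot) backwards over the stop, steeply, to some 60 degrees, so that its underside can be seen, and let it down gently, not dropping it; then do the same with the right bin. Then push the stamped bin toward the robot until it stands flat and square on the strip of tape that marks the dispatch line, with the tape under its middle; leave the other bin at the stop and the things round about where they are.

Things in the scene. Friction and masses are not known exactly. Their poses are not given: they have to be found in the camera images.
- stamped_bin: open pale grey picking bin, 110 x 110 mm, 0.3 to 0.5 kg. Origin: centre of underside; +x to its back, z up. Back wall 75 mm high, inner face x = +45 mm, outer x = +49. Front wall 27 high, outer face x = -55. Sides 3.5 thick, sloping. Inner floor z = 6. The one with the stamp; left or right at random, alike from above.
- plain_bin: open pale grey picking bin, 110 x 110 mm, 0.3 to 0.5 kg. Origin: centre of underside; +x to its back, z up. Back wall 75 mm high, inner face x = +45 mm, outer x = +49. Front wall 27 high, outer face x = -55. Sides 3.5 thick, sloping. Inner floor z = 6. The one with the bare underside.
- stamp (a point): centre of the stamp, a black ring of 72 mm with a cross in it, in the middle of the stamped bin's underside, 1 mm up; hidden until the bin is tipped, when the underside turns toward the robot
- stamped_bin_heel (a point): middle of the axis (bin x = +49 mm, z = 6) of the 12 mm round bead along the foot of the stamped bin's back wall, at first 0 to 4 mm from the stop. The bin rolls on it, without climbing the stop, when its back wall is pushed backwards near the top. Weight sits low: below about 1.3 rad of tip it swings back flat when let go. Axis height stays 6 mm.
- plain_bin_heel (a point): middle of the axis (bin x = +49 mm, z = 6) of the 12 mm round bead along the foot of the plain bin's back wall, at first 0 to 4 mm from the stop. The bin rolls on it, without climbing the stop, when its back wall is pushed backwards near the top. Weight sits low: below about 1.3 rad of tip it swings back flat when let go. Axis height stays 6 mm.
- stop: low aluminium flat bar screwed to the bench, 14 mm (x) x 290 mm (y) x 7 mm high. Origin: on the bench below the middle of its front face (the face toward the bins and the robot); +x points away from the robot and the bins, +y along the bar to the left. Bins at about y = +85 mm (left) and -85 mm.
- line: dispatch line: flat strip of pale tape on the bench, 19 mm (x) x 360 mm (y), nothing to stumble over, parallel to the stop and between it and the robot, 70 to 90 mm in front of the bins' middles. Origin: its middle; x across the tape, away from the robot; y along it.
- capacitor: bystander: upright round motor capacitor, 36 mm wide, 71 high, behind the stop; origin under its centre
- solder_spool: bystander: spool of solder on its flange, 54 mm wide, 38 high, left of the left bin; origin under its centre
- screwdriver: bystander: screwdriver lying on the bench, 155 mm long, 20 thick, behind the left part of the stop; origin under its middle
There are look-alikes about, which are no part of the job. What is shaped like the stamped_bin but red is not meant.

How it is judged:
By the outcome, as a careful person would: the job done as asked, in the order asked, and still so for the second after the job is handed in, with the robot touching nothing.
It also fails if it takes over 64 s, if anything falls off the work surface, if the arm or the gripper's body presses on something with over 40 N, if the wrist force passes 120 N, or if a joint passes its speed limit or range.

## Working session

There is one attempt and no reset: what is moved stays moved. The work goes in short steps, each a Python script; the robot and the scene stay as the last script left them, time stands still between calls to the robot, and variables do not carry over. Pictures are saved under pics/ and viewed, at most 10 in all, crops included, and the job is handed in when it is done.

```bash
mkdir -p pics
cat > h.py <<'E'
import numpy as np, cv2
from bench import ctrl, grip, kin, status, eyes, ticket
def snap(name,fn,crop=None,s=1):
    c=eyes.camera(name); np.savez('pics/'+fn+'.npz',**c)
    f=c['frame'][:,:,::-1]
    if crop: f=f[crop[1]:crop[3],crop[0]:crop[2]]
    f=cv2.resize(f,None,fx=s,fy=s,interpolation=cv2.INTER_CUBIC); cv2.imwrite('pics/'+fn+'.png',f); return c
def px2w(c,u,v,z=None):
    """pixel->world by depth, or on plane z"""
    M=c['cam_to_world']; r=np.array([(u-c['cx'])/c['fx'],-(v-c['cy'])/c['fy'],-1.])
    if z is None: return M[:3,:3]@(r*c['depth'][int(round(v)),int(round(u))])+M[:3,3]
    d=M[:3,:3]@r; return M[:3,3]+d*(z-M[2,3])/d[2]
E
python3 - <<'E'
from h import *
for n in('top','scene'):
    c=snap(n,n+'1'); print(n,c['fx'],c['cx'],c['cy'],c.keys(),np.round(c['cam_to_world'],3))
print(status.get_obs())
E
```

```text
top 523.2098838008911 279.9153976468941 220.49562739427162 dict_keys(['frame', 'depth', 'fx', 'fy', 'cx', 'cy', 'cam_to_world']) [[ 0.044  0.976 -0.215  0.361]
 [-0.999  0.043 -0.013  0.327]
 [-0.003  0.216  0.976  1.053]
 [ 0.     0.     0.     1.   ]]
scene 404.56118606768166 285.75317344749755 212.1097169757238 dict_keys(['frame', 'depth', 'fx', 'fy', 'cx', 'cy', 'cam_to_world']) [[-0.832  0.294 -0.471  0.146]
 [-0.555 -0.423  0.716  0.983]
 [ 0.011  0.857  0.515  0.485]
 [ 0.     0.     0.     1.   ]]
{'time': 0.1, 'qpos': array([-9.93395492e-01,  2.55724971e-01,  1.07134371e-01, -3.95188199e-04,
       -1.42389711e+00, -2.84587541e-01]), 'joint_vel': array([-0.00047366, -0.00209478,  0.00355317,  0.00103748, -0.00138416,
       -0.00126165]), 'joint_torque': array([-8.44812785e-04, -3.87601626e+01,  2.38475078e+01,  5.37784293e+00,
       -3.77205026e-03, -3.34169385e-07]), 'tool_pos': array([ 0.15866851, -0.52616164,  0.23047093]), 'tool_rot': array([-1.75740359e-04, -1.45855340e-01,  9.89305548e-01,  8.50005593e-04]), 'contact_force': array([-0.11950533,  0.7489371 ,  0.23165531]), 'ft_torque': array([-0.09601553, -0.01107112,  0.03523216]), 'gripper_force': 0.0, 'grip_width': 0.08560261727175564}
```

View pics/top1.png

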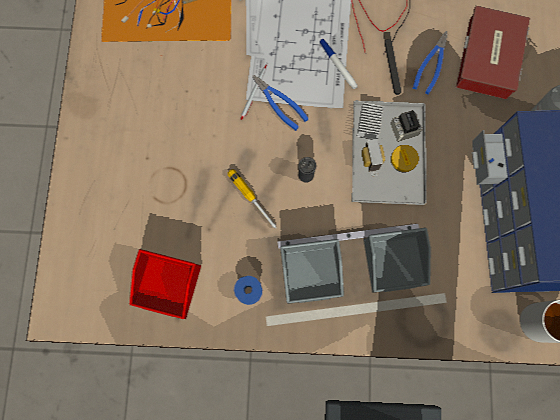

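View pics/scene1.png

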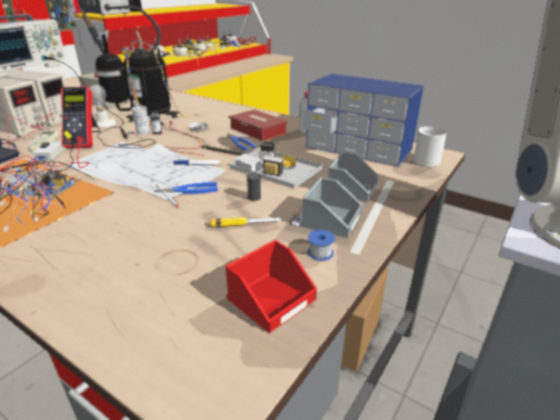

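The top view shows two grey bins at about (313,270) left and (400,260) right. The red look-alike is at (166,283) and is not meant. The stop runs (278,241)–(426,229) and the tape (267,321)–(446,298). The spool is at (248,290), the capacitor at (307,168) and the screwdriver at (250,195). Next is one close crop.

Run:
```python
import numpy as np,cv2
d=np.load('pics/top1.npz'); f=d['frame'][210:335,230:460,::-1]
f=cv2.resize(f,None,fx=3.4,fy=3.4,interpolation=cv2.INTER_CUBIC)
f=np.clip(f.astype(float)*1.2,0,255).astype('uint8')
cv2.imwrite('pics/crop1.png',f)
```

```text
(no output)
```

View pics/crop1.png

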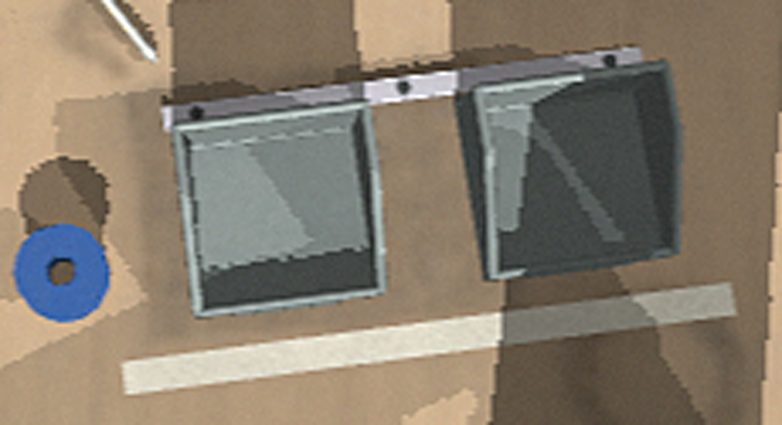

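The close crop, in full-picture pixels, shows the two grey bins with the stop behind them. The stop screws are at (287.6,242.9), (348.5,235.6) and (409.4,228.2). The tape runs (266,321)–(446,298). Back wall tops are (281,247)–(339,240) and (370,236)–(426,228).

Run:
```python
from types import SimpleNamespace
import numpy as np
from h import px2w
c=dict(np.load('pics/top1.npz'))
P=lambda u,v,z:np.round(px2w(c,u/3.4+230,v/3.4+210,z),4)
D=lambda u,v:np.round(px2w(c,u/3.4+230,v/3.4+210),4)
for n,u,v,z in [('scrL',196,112,.007),('scrM',403,87,.007),('scrR',610,62,.007),('tapeBL',122,362,0),('tapeFL',126,395,0),('tapeBR',732,283,0),('tapeFR',735,314,0),
 ('LbackL',175,125,.075),('LbackR',370,102,.075),('LfrL',195,317,.027),('LfrR',384,293,.027),
 ('RbackL',475,88,.075),('RbackR',667,62,.075),('RfrL',490,278,.027),('RfrR',678,253,.027)]:
    print(n,P(u,v,z),D(u,v))
for n,u,v,z in[('cap',307,160,.071),('spool',248,290,.038),('sd',250,195,.01),('sdtip',275,225,.005),('cab',495,290,0)]: print(n,px2w(c,u,v,z).round(3),px2w(c,u,v).round(3))
```

```text
scrL [0.5459 0.3233 0.007 ] [0.5461 0.3233 0.0059]
scrM [0.5664 0.2003 0.007 ] [0.5665 0.2002 0.0066]
scrR [0.5871 0.0765 0.007 ] [0.5871 0.0766 0.0072]
tapeBL [0.3976 0.3603 0.    ] [0.3974 0.3602 0.0039]
tapeFL [0.3788 0.357  0.    ] [ 0.3789  0.3571 -0.0024]
tapeBR [0.459  0.0045 0.    ] [0.4588 0.0053 0.0026]
tapeFR [0.441  0.0032 0.    ] [ 4.41e-01  3.10e-03 -1.00e-04]
LbackL [0.526 0.335 0.075] [0.5264 0.335  0.073 ]
LbackR [0.5438 0.2268 0.075 ] [0.557  0.2195 0.0039]
LfrL [0.4237 0.3191 0.027 ] [0.425  0.3189 0.0052]
LfrR [0.4421 0.2116 0.027 ] [0.4441 0.2088 0.0017]
RbackL [0.5543 0.1683 0.075 ] [0.5544 0.1682 0.0743]
RbackR [0.5738 0.0609 0.075 ] [0.574  0.0607 0.0743]
RfrL [0.4533 0.1511 0.027 ] [4.557e-01 1.465e-01 1.000e-04]
RfrR [0.4723 0.0433 0.027 ] [0.472  0.0441 0.0299]
cap [0.702 0.292 0.071] [0.705 0.292 0.062]
spool [0.445 0.396 0.038] [0.448 0.399 0.002]
sd [0.642 0.405 0.01 ] [0.64  0.405 0.017]
sdtip [0.582 0.351 0.005] [0.581 0.351 0.01 ]
cab [ 0.47  -0.095  0.   ] [ 0.469 -0.093  0.005]
```

Run:
```python
from h import *
from scipy.spatial.transform import Rotation as R
c=snap('wrist','wrist1'); o=status.get_obs()
q=o['tool_rot']; T=np.eye(4); T[:3,:3]=R.from_quat([q[1],q[2],q[3],q[0]]).as_matrix(); T[:3,3]=o['tool_pos']
E=np.linalg.inv(T)@c['cam_to_world']; print(E.round(4)); print(c['fx'],c['fy'],c['cx'],c['cy'])
np.save('E.npy',E)
```

```text
[[-6.000e-04  9.502e-01  3.116e-01  7.920e-02]
 [ 1.000e+00  8.000e-04 -6.000e-04  1.000e-04]
 [-8.000e-04  3.116e-01 -9.502e-01 -1.431e-01]
 [ 0.000e+00  0.000e+00  0.000e+00  1.000e+00]]
377.3900443931443 377.3900443931443 281.0171393846046 213.35804358399545
```

View pics/wrist1.png

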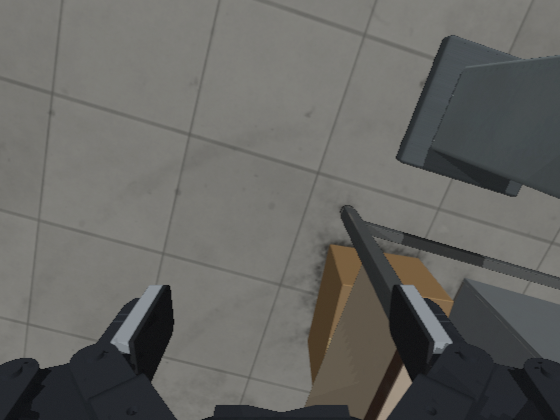

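```bash
cat >> h.py <<'E'
from scipy.spatial.transform import Rotation as R
PSI=0.1675; O=np.array([.5595,.1991]); XH=-.006
def W(x,y,z): return np.array([*(O+np.array([[np.cos(PSI),-np.sin(PSI)],[np.sin(PSI),np.cos(PSI)]])@[x,y]),z])  # stop frame -> world
q=(R.from_euler('z',PSI)*R.from_euler('y',np.pi)).as_quat(); Q=np.array([q[3],q[0],q[1],q[2]])
def arc(deg,y,h=.058,t=.004):   # TCP (finger half width 11) touching the inner wall at height h
    a=np.radians(deg); return W(XH+h*np.sin(a)-t*np.cos(a)-.011, y, .006+h*np.cos(a)+t*np.sin(a))
def rep(s=''):
    o=status.get_obs(); print(s,round(o['time'],2),o['tool_pos'].round(4),o['contact_force'].round(1))
E
python3 - <<'E'
from h import *
c=dict(np.load('pics/top1.npz'))
for p in[(530,180),(545,320),(490,150)]: print(px2w(c,*p).round(3))
for n in('left','right'):
  y=.085 if n=='left' else -.085
  for d in (0,35,70): print(n,d,arc(d,y).round(3),kin.solve_ik(arc(d,y),Q))
print(kin.solve_ik([.3,.05,.3],Q),kin.solve_ik(W(-.04,.085,.14),Q), kin.solve_ik(W(-.085,.085,.025),Q))
E
```

```text
[ 0.637 -0.081  0.203]
[ 0.412 -0.163  0.056]
[ 0.737 -0.067  0.074]
left 0 [0.525 0.279 0.064] [ 0.75215517  0.44175319 -0.06012667  0.         -1.06891646 -2.1554515 ]
left 35 [0.558 0.285 0.056] [ 0.72114285  0.50578802  0.02376598  0.         -1.08877429 -2.12443918]
left 70 [0.581 0.289 0.03 ] [ 0.7017869   0.56829461  0.05915487  0.         -1.06165659 -2.10508323]
right 0 [0.553 0.112 0.064] [ 0.47669622  0.38911613 -0.14452317  0.         -1.03715703 -1.87999254]
right 35 [0.586 0.117 0.056] [ 0.45875296  0.45593592 -0.06020274  0.         -1.05465766 -1.86204928]
right 70 [0.609 0.121 0.03 ] [ 0.44769348  0.5210968  -0.0248123   0.         -1.02488723 -1.85098981]
[ 0.69762    -0.26940631 -0.23950633  0.         -1.60069631 -2.10091633] [ 0.77098996  0.34907433  0.00447939  0.         -1.22620138 -2.17428629] [ 0.82059126  0.38102881 -0.27493328  0.         -0.91483423 -2.22388759]
```

Run:
```python
from h import *
y=.085
grip(0.0,20)
ctrl.goto([.3,.05,.3],Q)
ctrl.goto(W(-.045,y,.13),Q); rep('hover')
p=arc(0,y)-(W(.012,0,0)-W(0,0,0)); ctrl.servo_line(p,rate=.1); rep('in')
for d in (0,10,20,30,40,50,57,63):
    ctrl.servo_line(arc(d,y),rate=.06); rep(d)
c=snap('scene','scene2',(250,140,420,280),4.6); snap('top','top2',(240,170,440,320),4)
```

```text
hover 4.37 [0.5013 0.2751 0.1313] [-0.3  1.   0.5]
in 5.18 [0.5132 0.2777 0.0648] [ 0.2 -0.5  0.3]
0 5.53 [0.5246 0.2794 0.0641] [-2.4 -0.3  0.9]
10 5.85 [0.5345 0.281  0.0637] [-3.   0.   1.8]
20 6.17 [0.5445 0.2828 0.0619] [-3.2 -0.2  1.7]
30 6.48 [0.554  0.2844 0.0583] [-2.  -0.7  2.2]
40 6.8 [0.5625 0.2858 0.0528] [-1.   0.   3.1]
50 7.12 [0.57   0.287  0.0458] [-1.7 -0.   1.3]
57 7.38 [0.5742 0.2877 0.0404] [-2.2 -0.9  0.8]
63 7.63 [0.5777 0.2883 0.0356] [-0.8  0.2  1.1]
```

View pics/scene2.png

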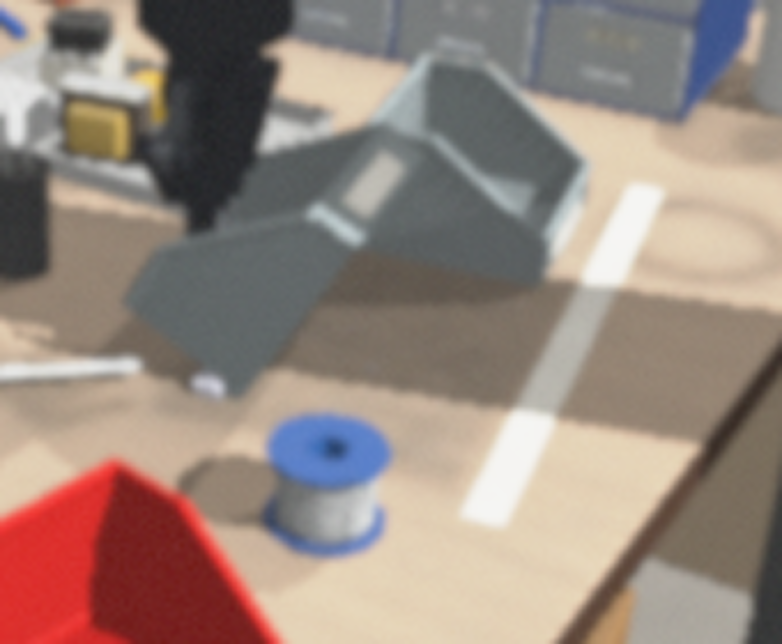

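The scene crop shows the left bin tipped to about 60°, with its heel at crop (235,390) and front foot corner at (360,245). The underside is edge-on to this camera. The wrist camera can look under the bin if I lean the tool nearly parallel to the bin floor while holding it, so I'll check the true tip angle and the IK.

```bash
cat >> h.py <<'E'
def pose(th,de,hP,e,y,push=0):
    """bin tipped th deg, tool de deg from parallel with its floor; finger end touches inner wall at height hP above the heel axis, e off the tool axis"""
    a,b=np.radians(th),np.radians(de); dv=np.array([-np.cos(a),np.sin(a)]); hv=np.array([np.sin(a),np.cos(a)])
    u=-np.sin(b)*dv+np.cos(b)*hv
    p=np.array([XH,.006])+.004*dv+hP*hv-e*u-push*dv
    q=(R.from_euler('z',PSI)*R.from_euler('y',np.pi-np.radians(90-th-de))).as_quat()
    return W(p[0],y,p[1]),np.array([q[3],q[0],q[1],q[2]])
E
python3 - <<'E'
from h import *
c=dict(np.load('pics/scene2.npz')); n=np.array([-np.sin(PSI),np.cos(PSI)])
def onside(u,v,y):
    M=c['cam_to_world']; d=M[:3,:3]@np.array([(u-c['cx'])/c['fx'],-(v-c['cy'])/c['fy'],-1.]); p0=M[:3,3]
    t=(y-(p0[:2]-O)@n)/(d[:2]@n); p=p0+t*d; r=p[:2]-O
    return np.array([r@[np.cos(PSI),np.sin(PSI)],p[2]])
f=lambda u,v:onside(250+u/4.6,140+v/4.6,.14)
A,B,C=f(235,390),f(360,245),f(127,300); print(A,B,C,np.degrees(np.arctan2(B[1]-A[1],A[0]-B[0])),np.hypot(*(B-A)))
p0,q0=pose(63,27,.058,.011,.085); print(p0,status.get_obs()['tool_pos'])
for s in[(63,27,.066,.011),(63,8,.066,.011),(63,8,.069,.004),(63,0,.069,.004),(66,-2,.069,.004)]:
    for y in(.085,-.085):
        p,q=pose(*s,y); print(s,p.round(3),np.round(kin.solve_ik(p,q),2))
E
```

```text
[-0.00607194  0.00119999] [-0.06302097  0.09332455] [0.05120841 0.03702073] 58.276710264840546 0.10830571130219181
[0.57773148 0.28838915 0.03589548] [0.57753243 0.28831672 0.03579339]
(63, 27, 0.066, 0.011) [0.585 0.29  0.04 ] [ 0.7   0.57  0.08  0.   -1.09 -2.1 ]
(63, 27, 0.066, 0.011) [0.613 0.122 0.04 ] [ 0.45  0.52 -0.    0.   -1.05 -1.85]
(63, 8, 0.066, 0.011) [0.585 0.29  0.036] [ 0.79  0.4  -0.41  0.39 -0.52 -2.51]
(63, 8, 0.066, 0.011) [0.614 0.122 0.036] [ 0.5   0.35 -0.44  0.24 -0.48 -2.1 ]
(63, 8, 0.069, 0.004) [0.595 0.291 0.04 ] [ 0.78  0.41 -0.37  0.37 -0.54 -2.48]
(63, 8, 0.069, 0.004) [0.623 0.124 0.04 ] [ 0.5   0.36 -0.41  0.22 -0.5  -2.08]Traceback (most recent call last):
  File "<stdin>", line 12, in <module>
    return _wrapfunc(a, 'round', decimals=decimals, out=out)
    return _wrapit(obj, method, *args, **kwds)
    result = getattr(arr, method)(*args, **kwds)
TypeError: unsupported operand type(s) for *: 'NoneType' and 'float'
```

Run:
```python
from h import *
for y in(.085,-.085):
  for th in(63,66,69):
    for de in(8,6,4,2,0,-2):
        p,q=pose(th,de,.069,.004,y); j=kin.solve_ik(p,q); print(y,th,de,None if j is None else np.round(j,2))
```

```text
0.085 63 8 [ 0.78  0.41 -0.37  0.37 -0.54 -2.48]
0.085 63 6 [ 0.78  0.4  -0.44  0.47 -0.47 -2.58]
0.085 63 4 [ 0.77  0.38 -0.52  0.6  -0.4  -2.71]
0.085 63 2 [ 0.75  0.37 -0.6   0.8  -0.33 -2.88]
0.085 63 0 None
0.085 63 -2 [ 0.58  0.34 -0.75  1.51 -0.19  2.84]
0.085 66 8 [ 0.77  0.44 -0.28  0.27 -0.63 -2.37]
0.085 66 6 [ 0.78  0.42 -0.34  0.33 -0.57 -2.44]
0.085 66 4 [ 0.78  0.41 -0.41  0.42 -0.5  -2.53]
0.085 66 2 [ 0.78  0.4  -0.48  0.54 -0.43 -2.64]
0.085 66 0 [ 0.76  0.38 -0.56  0.71 -0.36 -2.8 ]
0.085 66 -2 [ 0.71  0.37 -0.65  0.97 -0.28 -3.02]
0.085 69 8 [ 0.75  0.47 -0.2   0.19 -0.72 -2.29]
0.085 69 6 [ 0.76  0.45 -0.26  0.24 -0.66 -2.34]
0.085 69 4 [ 0.77  0.44 -0.31  0.3  -0.59 -2.41]
0.085 69 2 [ 0.78  0.42 -0.38  0.38 -0.53 -2.49]
0.085 69 0 [ 0.78  0.41 -0.44  0.48 -0.46 -2.59]
0.085 69 -2 [ 0.77  0.39 -0.52  0.63 -0.39 -2.72]
-0.085 63 8 [ 0.5   0.36 -0.41  0.22 -0.5  -2.08]
-0.085 63 6 [ 0.5   0.34 -0.47  0.29 -0.43 -2.15]
-0.085 63 4 [ 0.5   0.33 -0.54  0.38 -0.35 -2.24]
-0.085 63 2 [ 0.48  0.32 -0.62  0.56 -0.25 -2.4 ]
-0.085 63 0 [ 0.32  0.29 -0.79  1.22 -0.07 -2.92]
-0.085 63 -2 None
-0.085 66 8 [ 0.49  0.39 -0.33  0.16 -0.59 -2.01]
-0.085 66 6 [ 0.49  0.37 -0.38  0.2  -0.53 -2.06]
-0.085 66 4 [ 0.5   0.36 -0.44  0.26 -0.46 -2.11]
-0.085 66 2 [ 0.5   0.34 -0.5   0.34 -0.38 -2.19]
-0.085 66 0 [ 0.49  0.33 -0.58  0.47 -0.29 -2.32]
-0.085 66 -2 [ 0.44  0.31 -0.7   0.77 -0.17 -2.58]
-0.085 69 8 [ 0.48  0.42 -0.26  0.11 -0.68 -1.96]
-0.085 69 6 [ 0.49  0.4  -0.3   0.14 -0.62 -1.99]
-0.085 69 4 [ 0.49  0.39 -0.36  0.18 -0.55 -2.03]
-0.085 69 2 [ 0.5   0.37 -0.41  0.23 -0.48 -2.08]
-0.085 69 0 [ 0.5   0.36 -0.47  0.3  -0.41 -2.15]
-0.085 69 -2 [ 0.49  0.34 -0.54  0.4  -0.33 -2.25]
```

```bash
cat > look.py <<'E'
from h import *
def go(s,y,rate=.05):
    p,q=pose(*s,y); ctrl.servo_line(p,q,rate=rate); o=status.get_obs(); f=np.linalg.norm(o['contact_force']); print(s,round(o['time'],2),o['contact_force'].round(1))
    return f<15
def look(y,tag,steps):
    ims=[]
    for s in steps:
        ok=go(s,y,.03 if s[2]<.069 else .02)
        if not ok: print('force'); break
        if s[1]<=4: ims.append(snap('wrist',tag+f'_{s[1]}')['frame'][:,:,::-1])
    ims.append(snap('scene',tag+'_s')['frame'][60:340,150:524,::-1])
    cv2.imwrite('pics/'+tag+'.png',np.vstack([np.hstack([cv2.resize(i,(400,300)) for i in ims[k:k+2]]+[np.zeros((300,400,3),'uint8')]*(2-len(ims[k:k+2]))) for k in(0,2)]))
E
python3 - <<'E'
from look import *
look(.085,'L',[(65,25,.064,.011),(65,17,.065,.011),(65,9,.066,.011),(65,8,.069,.004),(66,4,.069,.004),(66,2,.069,.004),(66,0,.069,.004)])
E
```

```text
(65, 25, 0.064, 0.011) 8.1 [ 1.3 -0.2  3.1]
(65, 17, 0.065, 0.011) 8.43 [-0.6 -0.3  0.9]
(65, 9, 0.066, 0.011) 8.78 [-0.8 -0.9  0.3]
(65, 8, 0.069, 0.004) 9.43 [0.6 0.2 1.4]
(66, 4, 0.069, 0.004) 9.69 [-1.   0.4  0.9]
(66, 2, 0.069, 0.004) 9.99 [-1.2 -1.3  1.2]
(66, 0, 0.069, 0.004) 10.34 [-0.6 -1.5  0.3]
```

View pics/L.png

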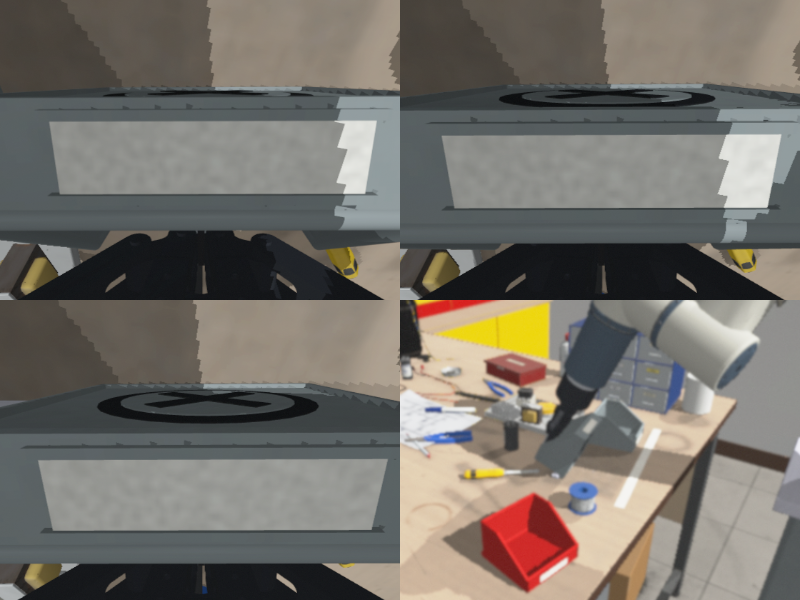

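The top-left, top-right and bottom-left wrist views show a black ring with a cross on the left bin's underside, bottom-left at about (210,404). So the left bin is the stamped one, held steady at roughly 65°. Next I let it down gently and tip the right bin.

Run:
```python
from look import *
y=.085
for s in[(66,4,.069,.004),(65,8,.069,.004),(65,9,.066,.011),(65,17,.065,.011),(63,27,.058,.011)]: go(s,y,.03)
def down(y):
    for d in(55,45,35,25,18,12,7,3,0): ctrl.servo_line(arc(d,y),rate=.04 if d>15 else .025); rep(d)
    p=arc(0,y)-(W(.012,0,0)-W(0,0,0)); ctrl.servo_line(p,rate=.05); return p
p=down(y); ctrl.servo_line(p+[0,0,.06],rate=.12); rep('left down')
y=-.085
p=arc(0,y)-(W(.012,0,0)-W(0,0,0)); ctrl.servo_line(p+[0,0,.06],rate=.15); ctrl.servo_line(p,rate=.1)
for d in(0,15,30,45,57,65): ctrl.servo_line(arc(d,y),rate=.05); rep(d)
snap('scene','scene3',(220,120,400,255),4.4); ctrl.dwell(.3)
p=down(y); ctrl.servo_line(p+[0,0,.06],rate=.12); rep('right down')
snap('top','top3',(225,205,455,330),3.4)
```

```text
(66, 4, 0.069, 0.004) 10.86 [0.3 0.9 1.9]
(65, 8, 0.069, 0.004) 11.12 [0.1 0.7 0.8]
(65, 9, 0.066, 0.011) 11.6 [ 0.2 -0.7  1.1]
(65, 17, 0.065, 0.011) 11.95 [0.4 0.2 1.1]
(63, 27, 0.058, 0.011) 12.35 [ 1.  -0.3  1.2]
55 12.7 [0.5723 0.2874 0.0428] [-1.2 -1.2  0.2]
45 13.1 [0.5662 0.2865 0.0502] [-1.  -0.6  0.7]
35 13.5 [0.558  0.2851 0.056 ] [-2.5 -0.5  1.3]
25 13.9 [0.5489 0.2835 0.0604] [-2.9 -0.7  0.9]
18 14.22 [0.5422 0.2824 0.0624] [-2.1 -0.3  1. ]
12 14.62 [0.5364 0.2813 0.0635] [-2.5 -1.   1.1]
7 14.97 [0.5315 0.2806 0.0641] [-2.6 -0.2  0.1]
3 15.28 [0.5274 0.2799 0.0642] [-2.6 -0.8  1.1]
0 15.55 [0.5245 0.2794 0.064 ] [-3.2 -0.5  1. ]
left down 16.59 [0.5124 0.2773 0.1233] [-0.5 -0.8 -0.7]
0 19.02 [0.5529 0.1117 0.064 ] [-3.1  0.3  1.3]
15 19.47 [0.5682 0.1143 0.063 ] [-2.1 -0.2  1.4]
30 19.92 [0.5826 0.1168 0.0581] [-0.7  0.7  1.8]
45 20.37 [0.5946 0.1188 0.0494] [-0.8  0.3  1.4]
57 20.76 [0.6026 0.1202 0.0404] [-1.6  0.5  1.3]
65 21.07 [0.6069 0.1209 0.0336] [-0.6 -0.3  0.5]
55 21.82 [0.6017 0.12   0.0432] [ 0.2 -0.8  1.5]
45 22.22 [0.5943 0.1188 0.05  ] [-1.  -0.1  0.3]
35 22.62 [0.5863 0.1175 0.056 ] [-1.9 -0.2  0.9]
25 23.02 [0.5773 0.1159 0.0604] [-1.2 -1.   1.4]
18 23.34 [0.5703 0.1147 0.0624] [-2.7 -0.8  0.6]
12 23.73 [0.5645 0.1137 0.0633] [-3.5 -0.7 -1.5]
7 24.08 [0.5597 0.1129 0.064 ] [-1.7 -1.3 -2.4]
3 24.39 [0.5558 0.1123 0.0642] [-2.2 -0.3 -1.1]
0 24.67 [0.5539 0.1121 0.0647] [-0.5 -0.1 -0.6]
right down 25.71 [0.5407 0.1098 0.1233] [-0.2  0.4 -0.2]
```

Run:
```python
import cv2,numpy as np
a=cv2.imread('pics/scene3.png');b=cv2.imread('pics/top3.png')
b=cv2.resize(b,(640,348)); a=cv2.resize(a,(336,252)); 
print(a.shape,b.shape); o=np.zeros((600,640,3),'uint8'); o[:348]=b; o[348:,:336]=a; cv2.imwrite('pics/m3.png',o)
```

```text
(252, 336, 3) (348, 640, 3)
```

View pics/m3.png

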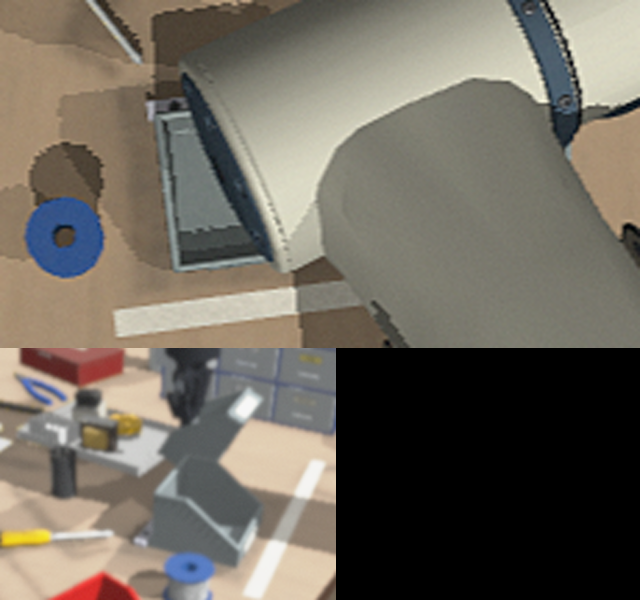

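The right bin went to about 60° (lower inset, around (210,425)) and came back down. The left bin stands at the stop, with its corner at (160,112) in the top inset. Next I push the left, stamped bin from behind with spread fingers, stopping a little short of the target.

Run:
```python
from h import *
y=.085
ctrl.servo_line(W(.017,y,.13),rate=.2); grip(.05)
ctrl.servo_line(W(.017,y,.019),rate=.1); rep('behind')
ctrl.servo_line(W(.006,y,.019),rate=.04); rep('touch')
ctrl.servo_line(W(-.074,y,.019),rate=.06); rep('pushed')
ctrl.servo_line(W(-.064,y,.019),rate=.06); ctrl.servo_line(W(-.050,y,.15),rate=.2)
ctrl.goto([.3,.05,.3],Q); rep()
snap('top','top4',(225,205,455,330),3.4)
```

```text
behind 28.58 [0.5626 0.2861 0.0198] [0.2 1.4 0.8]
touch 29.01 [0.5509 0.2839 0.0192] [-0.2 -0.3  0.2]
pushed 30.49 [0.4723 0.2705 0.0188] [ 0.9 -0.7 -0.4]
 32.88 [0.3003 0.0504 0.2993] [ 0.4  0.2 -0.1]
```

View pics/top4.png

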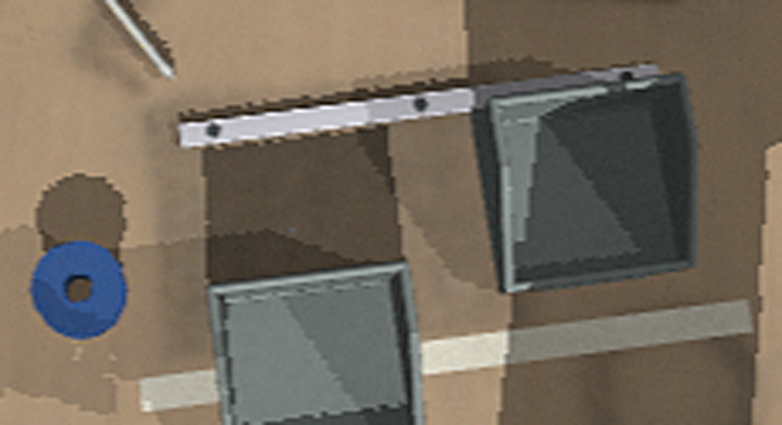

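The stamped bin now sits over the tape, with its back rim from crop (209,286) to (408,263). The tape ends are at (141,396) and (750,316), the right bin is still at the stop, and the spool and screwdriver look unmoved. I'll measure the remainder from the rim.

Run:
```python
import numpy as np,cv2
from h import px2w,O,PSI
c=dict(np.load('pics/top4.npz'))
R2=np.array([[np.cos(PSI),np.sin(PSI)],[-np.sin(PSI),np.cos(PSI)]])
S=lambda p:(R2@(np.array(p)[:2]-O))
P=lambda u,v,z:S(px2w(c,u/3.4+225,v/3.4+205,z)).round(4)
for n,u,v,z in[('scr',213,131,.007),('scr',420,104,.007),('scr',627,76,.007),('tBL',139,380,0),('tFL',143,412,0),('tBR',748,300,0),('tFR',752,332,0),('LbL',209,286,.075),('LbR',408,263,.075),('RbL',490,100,.075),('RbR',684,75,.075)]: print(n,P(u,v,z))
# all depth points of the wall tops, and inner floor of the left bin
v,u=np.mgrid[200:340,225:460]; M=c['cam_to_world']; d=c['depth'][200:340,225:460]
X=np.stack([(u-c['cx'])/c['fx']*d,-(v-c['cy'])/c['fy']*d,-d],-1)@M[:3,:3].T+M[:3,3]
s=(X[...,:2]-O)@R2.T; z=X[...,2]
for y0 in(.085,-.085):
    for a in(-.04,-.02,0,.02,.04):
        m=(z>.068)&(z<.080)&(abs(s[...,1]-y0-a)<.01); print(y0,a,m.sum(),s[m][:,0].min().round(4),s[m][:,0].max().round(4),np.median(s[m][:,0]).round(4),z[m].mean().round(4))
m=(abs(s[...,1]-.085)<.03)&(z<.012)&(z>.003)&(s[...,0]<-.1)&(s[...,0]>-.16); A=np.c_[s[m],np.ones(m.sum())]; print('floor',np.linalg.lstsq(A,z[m],rcond=None)[0],m.sum())
```

```text
scr [0.0061 0.1249]
scr [ 0.007 -0.   ]
scr [ 0.0086 -0.1258]
tBL [-0.1334  0.186 ]
tFL [-0.1518  0.1859]
tBR [-0.1314 -0.1746]
tFR [-0.15   -0.1733]
LbL [-0.0907  0.1402]
LbR [-0.0917  0.0303]
RbL [-0.0073 -0.0288]
RbR [-0.0067 -0.139 ]
0.085 -0.04 60 -0.1382 -0.0881 -0.0936 0.0741
0.085 -0.02 32 -0.0942 -0.0881 -0.0914 0.075
0.085 0 36 -0.0941 -0.0883 -0.0913 0.0742
0.085 0.02 35 -0.0941 -0.0883 -0.0914 0.0743
0.085 0.04 32 -0.0943 -0.0884 -0.0914 0.0748
-0.085 -0.04 62 -0.0523 -0.0044 -0.0095 0.0737
-0.085 -0.02 32 -0.0095 -0.0038 -0.007 0.0743
-0.085 0 32 -0.0092 -0.0041 -0.0071 0.0738
-0.085 0.02 35 -0.0102 -0.0043 -0.0078 0.0747
-0.085 0.04 32 -0.0103 -0.0044 -0.0074 0.0746
floor [0.00279679 0.00192669 0.00655516] 905
```

Run:
```python
from h import *
y=.085
ctrl.goto(W(-.050,y,.15),Q); ctrl.servo_line(W(-.060,y,.019),rate=.15); rep('behind')
ctrl.servo_line(W(-.072,y,.019),rate=.04); ctrl.servo_line(W(-.0772,y,.019),rate=.015); rep('pushed')
ctrl.servo_line(W(-.062,y,.019),rate=.05); ctrl.servo_line(W(-.050,y,.15),rate=.2)
ctrl.goto([.3,-.05,.3],Q); rep()
c=snap('top','top5',(225,215,455,340),3.4)
R2=np.array([[np.cos(PSI),np.sin(PSI)],[-np.sin(PSI),np.cos(PSI)]])
v,u=np.mgrid[200:360,225:460]; M=c['cam_to_world']; d=c['depth'][200:360,225:460]
X=np.stack([(u-c['cx'])/c['fx']*d,-(v-c['cy'])/c['fy']*d,-d],-1)@M[:3,:3].T+M[:3,3]
s=(X[...,:2]-O)@R2.T; z=X[...,2]
for y0 in(.085,-.085):
    for a in(-.02,0,.02,.04):
        m=(z>.068)&(z<.080)&(abs(s[...,1]-y0-a)<.01); print(y0,a,m.sum(),s[m][:,0].min().round(4),s[m][:,0].max().round(4),np.median(s[m][:,0]).round(4))
```

```text
behind 35.21 [0.4869 0.2734 0.0202] [ 0.5 -0.2  0.6]
pushed 36.16 [0.4692 0.2701 0.0191] [ 0.8 -0.4  0.5]
 38.92 [ 0.3004 -0.0496  0.2995] [ 0.4 -0.   0.5]
0.085 -0.02 34 -0.0971 -0.0913 -0.0948
0.085 0 34 -0.0972 -0.0913 -0.0944
0.085 0.02 32 -0.0971 -0.0913 -0.0943
0.085 0.04 37 -0.0971 -0.0914 -0.0944
-0.085 -0.02 33 -0.0098 -0.0039 -0.0073
-0.085 0 35 -0.0099 -0.004 -0.0073
-0.085 0.02 33 -0.0099 -0.0036 -0.0073
-0.085 0.04 32 -0.0101 -0.0042 -0.0072
```

View pics/top5.png

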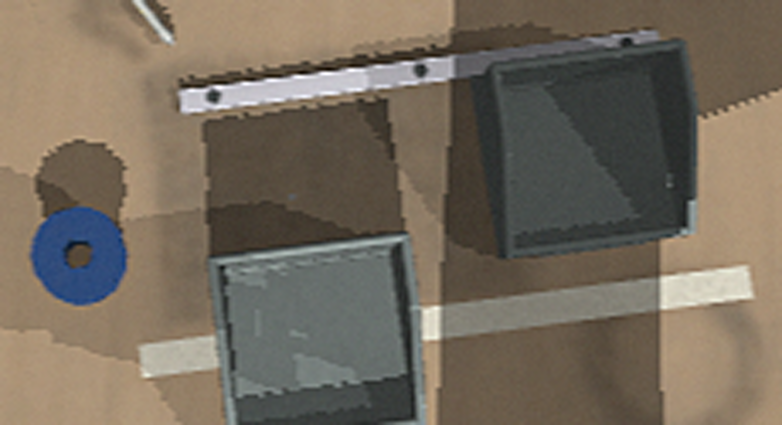

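The bin's middle is at -0.142 m from the stop face and the tape's centre is at -0.142 m. The bin stands flat and square, the other bin is at the stop, the nearby things look unmoved, and the arm is clear.

```bash
python3 -c "
from bench import ticket; print(ticket.job_done())"
```

```text
the job is handed in; nothing more can be done
None
```

I tipped both bins to roughly 60° (left about 65°) and let them down gently. The left one had the stamp; it now stands square on the tape, within about 1 mm by camera, with the right bin still at the stop, and I handed the job in at about 39 s.

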